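# Open the kiln air valve one true turn past its slack and lock it

### The job

Open the kiln's air valve by one full turn that really moves the stem: the handwheel is worn and first spins loosely through some lost motion, so turn it counterclockwise (seen from above) by its crank handle until you feel it bite, and count the one full turn from there. Be gentle and do not force the wheel out of level; then let go of it and swing the locking lever beside the valve fully over to keep the setting, leaving the other things on the ledge where they are.

Things in the scene. Friction and masses are not known exactly. Their poses are not given: they have to be found in the camera images.
- wheel: cast aluminium handwheel lying level on top of the valve, rim 122 mm across; origin on the wheel's vertical turning axis at the underside of the hub, 130 mm above the work surface (rim top at 147 mm, hub top at 150 mm). Its +x axis points from the turning axis to the crank handle. Counterclockwise from above opens the valve. Let go, it stays where it is
- handle_mid (a point): on the axis of the wheel's upright black crank handle, at the height to grip it: 54 mm from the wheel's turning axis, 179 mm above the work surface. The handle is a round bar 22 mm in diameter, from 152 to 206 mm above the work surface, and revolves freely about its own upright axis. The point turns with the wheel
- stem_end (a point): centre of the top face of the steel stem, 12 mm in diameter, which sticks up 6 mm through the wheel's hub, 156 mm above the work surface at the start. It does not rotate; it rises 1.5 mm for each turn of the wheel that really drives it, too little to judge from a measured position or a picture
- lock (a joint): angle (rad) of the steel locking lever on the valve's foot plate, 150 mm to the left (+y at yaw 0) and 20 mm to the far side of the wheel's axis: 0 = leaning towards the robot (unlocked), 1.0 = leaning away from the robot (locked, end stop). It stays where it is left
- lock_tip (a point): centre of the 26 mm ball at the upper end of the locking lever, about 95 mm above the work surface with the lever at either end of its swing and 104 mm midway. The lever's pivot is 34 mm above the work surface and 70 mm from the ball's centre, in a block 70 x 50 x 25 mm; pushing it over takes about 1 N
- valve_body: the fixed valve with its foot plate, 170 x 290 x 12 mm; origin on the wheel's vertical axis at the work surface. The lever swings in a plane along this body's x axis, from -x (unlocked) to +x (locked). A 40 mm pipe leaves it towards +x at 52 mm height. Its bonnet is worn: pushed sideways at the handle the wheel leans, about 1 mm at the handle for 12 N; over 40 N would bend it
- mandrel_holder: bystander: squat steel block, 75 x 75 x 40 mm, with thin bead mandrels up to 110 mm high standing in it; origin at the centre of its underside
- cup: bystander: blue enamel cup, 80 mm across, 80 mm high, handle at its +y; origin at the centre of its underside
- cullet: bystander: chunk of frosted green glass, about 60 x 45 x 45 mm; origin at the centre of its underside
- paddle: bystander: graphite marver paddle lying flat, 240 mm long, 75 mm wide, 22 mm high, wooden handle to its -x; origin on the underside where blade meets handle
- hub (a point): centre of the hub's top face. Lost motion: the wheel first turns loosely counterclockwise (about 1 N at the handle) by an unknown amount, an eighth to seven eighths of a turn; then it catches the hidden nut, turning takes about 10 N at the handle, and only then the stem moves. Turned back, it runs loosely through the slack again without moving the stem

How it is judged:
On the way, in this order (a step that is already met when the one before it is completed fails the run):
1. the slack is taken up and the stem has begun to rise (height (world z) of stem_end above 0.15606 m), for 0.05 s.
2. the stem has been driven up by one full turn (within 30 degrees) (height (world z) of stem_end between 0.157375 and 0.157625 m), for 0.3 s.
3. the locking lever is swung over (value of joint lock above 0.85 rad), for 0.2 s.
At the end, for the whole second after the job is handed in: the stem stands one full driven turn higher than at the start (1.5 mm, within a twelfth of a turn either way), the locking lever is swung over (above 0.85 rad of 1.0), the wheel is at rest, and nothing is touched (all of step 2 and value of joint lock above 0.85 rad and angular speed of wheel below 0.1 rad/s).
It fails at once if the wheel is forced out of level (more than 0.04 rad, about 40 N of side push at the handle) (angle between wheel's own z axis and vertical above 0.04 rad).
It fails at once if a bystander is moved more than 20 mm (distance of any of mandrel_holder, cup, cullet, paddle from where it was at the start of the episode above 0.02 m).
It also fails if it takes over 72 s, if anything falls off the work surface, if the arm or the gripper's body presses on something with over 40 N, if the wrist force passes 120 N, or if a joint passes its speed limit or range.

### The arm

A 7-joint arm with a two-finger parallel gripper is mounted at the origin on the work surface. World frame = base frame: x ahead of the robot, y to its left, z up, the work surface at z = 0. Lengths are in m, angles in rad, forces in N, time in s.
With the tool pointing down it reaches from about 0.425 to 1.025 m from the base axis. Payload 3.6 kg.
Tool frame: the origin (TCP) lies midway between the tips of the shut fingers; the grasp point (between the pads) lies 19 mm behind it; z points along the fingers, y is the line along which they close (so a half turn about z gives the same grasp; the last joint's range is limited). The gripper opens to 85 mm and grips with 20 to 120 N. Pads are 22 mm wide; open, the fingers measure 114 mm over their backs; the gripper's body (76 mm by 85 mm) begins 54 mm behind the grasp point. The pads swing forward as they close: fully open they stand 13 mm farther back than shut.
Start: joints at [1.238, 0.591, 0.048, 1.609, -0.033, 0.943, -0.034], TCP at [0.172, -0.704, 0.197] pointing down, gripper open.
Joint ranges: [-2.69, 2.69], [-0.47, 2.24], [-1.27, 1.36], [0.19, 2.51], [-1.53, 4.68], [0.08, 2.07], [-3.09, 3.09]. Speed limits (rad/s): [2.57, 2.57, 3.14, 3.14, 3.14, 3.14, 3.14].

### API

Orientations are given as [roll, pitch, yaw] about the fixed x, y, z axes, in that order (R = Rz(yaw) Ry(pitch) Rx(roll)).
In Python, from cell import telemetry, camera, get_calibration, order gives the robot as it stands.
- The arm moves only by the tool servo_tool, never from a script. Its argument "commands" is a list of rows, each a list of 3 entries, a list of its own where there are three numbers: the opening, from -1 (shut) to 1 (fully open), then the shift along the tool's x, y, z in cm, then the turn, a rotation vector about the tool's x, y, z in rad. A call has 1 to 5 rows; each row is the pose to reach, as a shift and turn from the pose commanded when the call began, along the tool's axes at that moment; what a row does not reach only later rows make up. A row lasts 1/10 s, in which the tool goes at most 50 mm and 8.59 degrees, less where a joint would pass 70% of its speed; a pose out of reach is approached as far as the arm can. A call with a gripper value outside its range is refused whole. The fingers move at their own pace and stop on an object; "squeeze" is the grip in N (left out, the last holds). Time passes only in rows, so rows that repeat a pose let the fingers close. It gives the time, the measured TCP pose, the force, the opening and the grip force at its end, in the units of the state.
- telemetry.get_obs(): the state, without advancing time (a new reading comes with each control period).
- camera(name): name is "scene" or "top"; returns (picture, depth): 400x640x3 uint8, red, green, blue; 400x640 float32, m along the optical axis (not along the pixel's ray), 0 where there is no reading.
- get_calibration(name): a dict with "intrinsics" (3x3 intrinsics, pixels), "R" (3x3) and "t" (3): a world point X has camera coordinates R X + t. Camera axes: x right, y down, z forward; pixel columns grow to the right and rows downward; lengths in m; the calibration is good to about 2 mm. A picture is of the moment at which its call begins. get_calibration takes no time and is no camera call.
- order.hand_in(): hands the job in; it is judged then, once.
The state is a dict: "t": time; "q": joint angles; "qvel": joint speeds; "joint_torque": joint torques, N m; "position": TCP position; "orientation": TCP orientation; "ft_force": force on the tool from outside, world axes, zero at the start; "moment": the same for the moment, N m; "finger_gap": opening from 0.0 (shut) to 1.0 (fully open); "grasp_force": force on a finger pad.
Only numpy, scipy, OpenCV 4.12 (cv2) and the standard library are available. Lean on these libraries where they do the work, as an engineer would, in place of code of your own. Each camera call takes 0.05 s, during which the arm holds its last target. There are 200 camera calls.

## Working session

There is one attempt and no reset: what is moved stays moved. The work goes in short steps, Python scripts to look and compute and a tool call to move; the robot and the scene stay as the last step left them, time stands still between calls to the robot, and variables do not carry over. Pictures are saved under pics/ and viewed, at most 10 in all, crops included, and the job is handed in when it is done.

Besides the shell and the picture viewer there is one more tool, called after "Emit:" in YAML: its name, and indented under it one key for each argument. servo_tool: Moves the arm, as the interface text tells. Its arguments: {"type":"object","properties":{"commands":{"type":"array","items":{"type":"array"}},"squeeze":{"type":"number"}},"required":["commands"]}

```bash
mkdir -p pics; ls; python3 - <<'E'
from cell import telemetry, camera, get_calibration
import cv2,numpy as np
for n in ("scene","top"):
    p,d=camera(n); cv2.imwrite(f"pics/{n}0.png",p[:,:,::-1]); np.save(f"pics/{n}0d.npy",d)
    c=get_calibration(n); print(n,c)
print(telemetry.get_obs())
E
```

```text
pics
scene {'intrinsics': array([[406.17047654,   0.        , 324.16853424],
       [  0.        , 406.17047654, 191.29482682],
       [  0.        ,   0.        ,   1.        ]]), 'R': array([[ 0.01624392,  0.99986082,  0.00380537],
       [ 0.63096352, -0.00729821, -0.77577817],
       [-0.77564242,  0.01500272, -0.63099425]]), 't': array([-0.01877685, -0.23504887,  1.55895464])}
top {'intrinsics': array([[445.93258226,   0.        , 319.97192133],
       [  0.        , 445.93258226, 196.55793723],
       [  0.        ,   0.        ,   1.        ]]), 'R': array([[-0.00698197, -0.99980774, -0.01832285],
       [-0.99752064,  0.00824682, -0.06988958],
       [ 0.07002724,  0.01778945, -0.99738644]]), 't': array([0.02891029, 0.48961523, 1.41159116])}
{'t': 0.1, 'q': array([ 1.23748734,  0.59201501,  0.04829725,  1.60971253, -0.03331243,
        0.9427018 , -0.03368308]), 'qvel': array([ 0.00089128, -0.00087285,  0.00054374, -0.00190583,  0.00160575,
       -0.00123528, -0.00028113]), 'joint_torque': array([ 4.48515420e-03, -5.49996400e+01,  1.55352149e+00, -1.98824787e+01,
        9.79057368e-03,  3.84236439e-03,  8.59657689e-06]), 'position': array([ 0.17201702, -0.70344848,  0.19615712]), 'orientation': array([-3.13956318e+00,  9.95583985e-05,  2.39904355e-01]), 'ft_force': array([0.52706919, 0.75667176, 0.2620284 ]), 'moment': array([-0.04133323, -0.01191613,  0.01535218]), 'grasp_force': 0.0, 'finger_gap': 0.9996594525474649}
```

View pics/scene0.png

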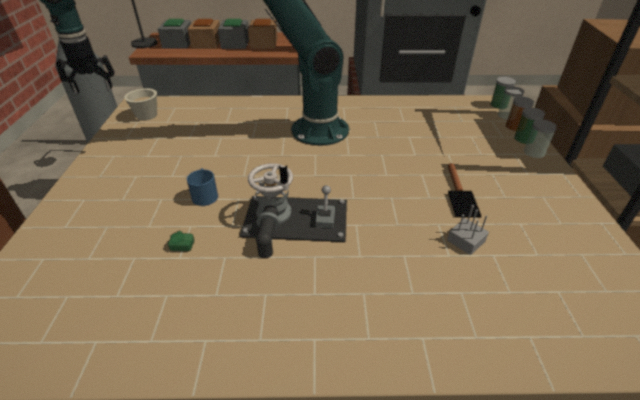

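View pics/top0.png

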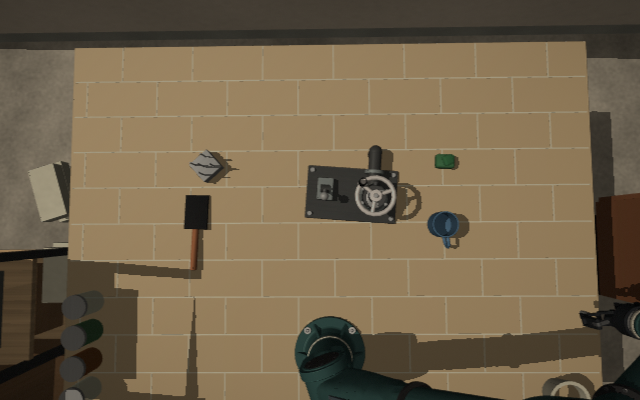

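Scene view: wheel around (270,178), crank handle near (284,172), and lever ball at (326,190). Top view: wheel centre near (375,195) and ball near (343,198). I'll enlarge both views.

```bash
python3 - <<'E'
import cv2,numpy as np
a=cv2.imread("pics/scene0.png")[145:265,225:365]; b=cv2.imread("pics/top0.png")[140:230,295:415]
a=cv2.resize(a,None,fx=4,fy=4,interpolation=2); b=cv2.resize(b,None,fx=4.5,fy=4.5,interpolation=2)
a=cv2.convertScaleAbs(a,alpha=1.7);b=cv2.convertScaleAbs(b,alpha=1.7)
cv2.imwrite("pics/c1.png",a); cv2.imwrite("pics/c2.png",b)
E
```

```text
(no output)
```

View pics/c1.png

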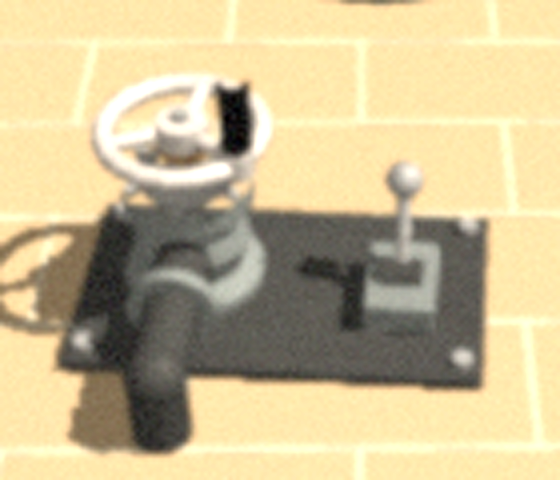

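View pics/c2.png

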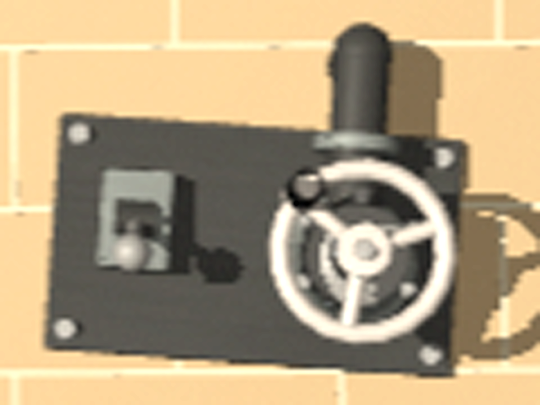

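Crop readings: in the top view, hub (376.8,195.3), handle top (363,181.8), ball (324.1,196). In the scene view, stem (269.5,174.3), handle top (283.8,167.5), ball (326.3,190).

```bash
cat > geo.py <<'E'
import numpy as np
from cell import get_calibration
C={n:get_calibration(n) for n in("scene","top")}
def ray(n,p):
    c=C[n]; R,t,K=c["R"],c["t"],c["intrinsics"]
    d=R.T@np.linalg.solve(K,[p[0],p[1],1]); return -R.T@t,d
def atz(n,p,z):
    o,d=ray(n,p); return o+d*(z-o[2])/d[2]
def tri(ps,pt):
    o1,d1=ray("scene",ps);o2,d2=ray("top",pt)
    s=np.linalg.lstsq(np.c_[d1,-d2],o2-o1,rcond=None)[0]
    a,b=o1+d1*s[0],o2+d2*s[1]; return (a+b)/2,np.linalg.norm(a-b)
E
python3 - <<'E'
import numpy as np; from geo import *
np.set_printoptions(precision=4,suppress=True)
T=lambda u,v:(u/4.5+295-.4,v/4.5+140-.4)
S=lambda u,v:(u/4+225-.4,v/4+145-.4)
for n,s,t,z in [("hub",S(178,116),T(368,249),.156),("handtop",S(235,90),T(306,188),.206),("ball",S(405,180),T(131,252),.095)]:
    print(n,tri(s,t),"scene@z",atz("scene",s,z),"top@z",atz("top",t,z))
b=[atz("top",T(*p),.012) for p in[(78,132),(443,156),(431,354),(65,327)]]
c=np.mean(b,0); v=b[0]+b[3]-b[1]-b[2]; print("plate",c,"yaw",np.arctan2(-v[0],v[1])); w=b[0]+b[1]-b[2]-b[3]; print(np.arctan2(w[1],w[0]))
E
```

```text
hub (array([ 0.4836, -0.1387,  0.1527]), np.float64(0.0036810123656586392)) scene@z [ 0.4882 -0.1362  0.156 ] top@z [ 0.4834 -0.1402  0.156 ]
handtop (array([ 0.5186, -0.0958,  0.1988]), np.float64(0.0037371665423255804)) scene@z [ 0.5287 -0.0929  0.206 ] top@z [ 0.5179 -0.0971  0.206 ]
ball (array([0.4869, 0.0138, 0.0989]), np.float64(0.002721756906097627)) scene@z [0.4821 0.0152 0.095 ] top@z [0.4872 0.0124 0.095 ]
plate [ 0.4997 -0.0746  0.012 ] yaw -0.07832845328721588
-0.07514663156488784
```

Emit:
servo_tool:
  commands:
    - [1,[10.3,-10.9,-10],[0,0,-0.65]]
    - [1,[10.3,-10.9,-10],[0,0,-0.65]]
    - [1,[10.3,-10.9,-10],[0,0,-0.65]]
    - [1,[10.3,-10.9,-10],[0,0,-0.65]]
    - [1,[10.3,-10.9,-10],[0,0,-0.65]]

```text
t: 0.6
position: [0.2512, -0.571, 0.3004]
orientation: [3.137, -0.001, 0.901]
ft_force: [-0.0, 0.1, -0.1]
finger_gap: 1.002
grasp_force: 0.0
```

```bash
cat >> geo.py <<'E'
np.set_printoptions(precision=2,suppress=True)
def tool(world_delta,yaw):
    c,s=np.cos(yaw),np.sin(yaw); d=np.asarray(world_delta)*100
    return np.array([c*d[0]+s*d[1], s*d[0]-c*d[1], -d[2]])
E
python3 - <<'E'
from geo import *; from cell import telemetry
o=telemetry.get_obs(); print(o["position"].round(4),o["orientation"].round(4),o["q"],o["ft_force"])
print(tool(np.array([.5195,-.096,.30])-o["position"],o["orientation"][2]))
E
```

```text
[ 0.25 -0.57  0.3 ] [ 3.14 -0.    0.9 ] [ 1.19  0.36 -0.14  1.74  0.05  1.04  0.36] [-0.05  0.09 -0.1 ]
[53.89 -8.47  0.04]
```

Emit:
servo_tool:
  commands:
    - [1,[5,-0.8,0],[0,0,0]]
    - [1,[10,-1.6,0],[0,0,0]]
    - [1,[15,-2.4,0],[0,0,0]]
    - [1,[20,-3.2,0],[0,0,0]]
    - [1,[25,-4,0],[0,0,0]]

```text
t: 1.1
position: [0.3714, -0.3552, 0.2969]
orientation: [-3.141, 0.0, 0.889]
ft_force: [1.2, -0.7, -0.1]
finger_gap: 0.998
grasp_force: 0.0
```

Emit:
servo_tool:
  commands:
    - [1,[5,-0.8,0],[0,0,0]]
    - [1,[10,-1.6,0],[0,0,0]]
    - [1,[15,-2.4,0],[0,0,0]]
    - [1,[20,-3.2,0],[0,0,0]]
    - [1,[24,-3.8,0],[0,0,0]]

```text
t: 1.6
position: [0.4932, -0.1441, 0.2971]
orientation: [-3.141, -0.0, 0.891]
ft_force: [-0.0, -0.6, 0.3]
finger_gap: 1.0
grasp_force: 0.0
```

Emit:
servo_tool:
  commands:
    - [1,[2,-0.3,0],[0,0,0]]
    - [1,[4,-0.6,0],[0,0,0]]
    - [1,[4,-0.6,0],[0,0,0]]
    - [1,[4,-0.6,0],[0,0,0]]
    - [1,[4,-0.6,0],[0,0,0]]

```text
t: 2.1
position: [0.5122, -0.1136, 0.2969]
orientation: [-3.141, 0.001, 0.888]
ft_force: [-0.5, 0.1, 0.6]
finger_gap: 1.0
grasp_force: 0.0
```

```bash
python3 - <<'E'
from geo import *; from cell import telemetry
o=telemetry.get_obs(); print(o["t"],o["position"].round(4),o["orientation"].round(4),o["q"],o["ft_force"])
print(tool(np.array([.5195,-.096,.163])-o["position"],o["orientation"][2]))
E
```

```text
2.1 [ 0.51 -0.11  0.3 ] [-3.14  0.    0.89] [ 0.45  0.25 -0.39  1.93  0.11  0.98 -0.67] [-0.53  0.1   0.63]
[ 1.83 -0.54 13.39]
```

Emit:
servo_tool:
  commands:
    - [1,[1.8,-0.5,0],[0,0,0]]
    - [1,[1.8,-0.5,4],[0,0,0]]
    - [1,[1.8,-0.5,8],[0,0,0]]
    - [1,[1.8,-0.5,11],[0,0,0]]
    - [1,[1.8,-0.5,13.4],[0,0,0]]

```text
t: 2.6
position: [0.5189, -0.0967, 0.1613]
orientation: [-3.14, 0.002, 0.887]
ft_force: [-0.2, -0.4, 0.1]
finger_gap: 0.995
grasp_force: 0.0
```

Emit:
servo_tool:
  commands:
    - [0,[0,0,0],[0,0,0]]
    - [-0.3,[0,0,0],[0,0,0]]
    - [-0.5,[0,0,0],[0,0,0]]
    - [-0.6,[0,0,0],[0,0,0]]
    - [-1,[0,0,0],[0,0,0]]
  squeeze: 40

```text
t: 3.1
position: [0.5219, -0.0949, 0.1646]
orientation: [3.139, -0.002, 0.89]
ft_force: [-0.4, 0.3, 2.4]
finger_gap: 0.213
grasp_force: 39.1
```

Emit:
servo_tool:
  commands:
    - [-1,[0,0,0],[0,0,0]]
    - [-1,[0,0,0],[0,0,0]]
    - [-1,[0,0,0],[0,0,0]]
    - [-1,[0,0,0],[0,0,0]]
    - [-1,[0,0,0],[0,0,0]]

```text
t: 3.6
position: [0.5222, -0.0944, 0.1641]
orientation: [3.139, -0.002, 0.89]
ft_force: [1.9, 2.3, 5.5]
finger_gap: 0.211
grasp_force: 39.3
```

```bash
python3 - <<'E'
from geo import *; from cell import telemetry,camera
import cv2
o=telemetry.get_obs(); print(o["t"],o["position"].round(4),o["orientation"].round(4),o["q"],o["ft_force"],o["moment"])
a=camera("scene")[0][110:230,225:365,::-1];b=camera("top")[0][140:230,295:415,::-1]
f=lambda i:cv2.convertScaleAbs(cv2.resize(i,(400,340),interpolation=2),alpha=1.7)
cv2.imwrite("pics/c3.png",np.hstack([f(a),f(b)]))
E
```

```text
3.6 [ 0.52 -0.09  0.16] [ 3.14 -0.    0.89] [ 0.37  0.41 -0.36  2.07  0.22  0.7  -0.82] [1.93 2.25 5.55] [ 0.27 -0.21 -0.01]
```

View pics/c3.png

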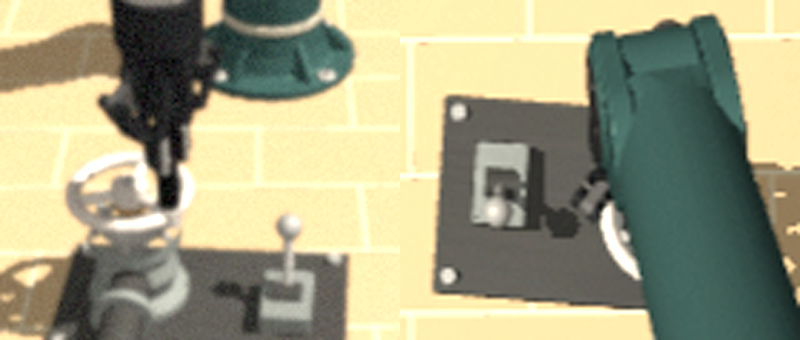

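The pads hold the handle (gap 0.21, force 39 N) and the wheel is level, so I can start the arc.

```bash
cat >> geo.py <<'E'
def arc(a0,step,n=5,yaw=0.89,r=.054):
    """rows: tool shift (cm) along the arc from a0 deg"""
    a=np.radians(a0+step*np.arange(n+1))
    for k in range(1,n+1):
        print(tool([r*(np.cos(a[k])-np.cos(a[0])),r*(np.sin(a[k])-np.sin(a[0])),0],yaw)[:2])
E
python3 - <<'E'
from geo import *
for a,s in[(50.5,7),(85.5,5),(110.5,5),(135.5,5)]: print(a);arc(a,s)
E
```

```text
50.5
[-0.03 -0.66]
[-0.15 -1.31]
[-0.34 -1.94]
[-0.61 -2.54]
[-0.95 -3.11]
85.5
[-0.28 -0.38]
[-0.6  -0.73]
[-0.94 -1.05]
[-1.31 -1.34]
[-1.71 -1.59]
110.5
[-0.42 -0.22]
[-0.85 -0.41]
[-1.3  -0.55]
[-1.76 -0.66]
[-2.22 -0.72]
135.5
[-0.47 -0.02]
[-0.94 -0.01]
[-1.41  0.05]
[-1.87  0.15]
[-2.32  0.29]
```

Emit:
servo_tool:
  commands:
    - [-1,[-0.03,-0.66,0],[0,0,0]]
    - [-1,[-0.15,-1.31,0],[0,0,0]]
    - [-1,[-0.34,-1.94,0],[0,0,0]]
    - [-1,[-0.61,-2.54,0],[0,0,0]]
    - [-1,[-0.95,-3.11,0],[0,0,0]]

```text
t: 4.2
position: [0.4925, -0.0812, 0.1643]
orientation: [3.139, -0.004, 0.891]
ft_force: [1.3, 2.1, 7.3]
finger_gap: 0.212
grasp_force: 39.5
```

Emit:
servo_tool:
  commands:
    - [-1,[-0.28,-0.38,0],[0,0,0]]
    - [-1,[-0.6,-0.73,0],[0,0,0]]
    - [-1,[-0.94,-1.05,0],[0,0,0]]
    - [-1,[-1.31,-1.34,0],[0,0,0]]
    - [-1,[-1.71,-1.59,0],[0,0,0]]

```text
t: 4.7
position: [0.4684, -0.0838, 0.1643]
orientation: [3.141, -0.003, 0.891]
ft_force: [-0.4, 5.2, 9.2]
finger_gap: 0.214
grasp_force: 39.9
```

Emit:
servo_tool:
  commands:
    - [-1,[-0.4,-0.23,-0.03],[0,0,0]]
    - [-1,[-0.83,-0.43,-0.06],[0,0,0]]
    - [-1,[-1.27,-0.58,-0.1],[0,0,0]]
    - [-1,[-1.72,-0.69,-0.1],[0,0,0]]
    - [-1,[-2.18,-0.75,-0.1],[0,0,0]]

```text
t: 5.2
position: [0.4468, -0.097, 0.1645]
orientation: [-3.14, 0.0, 0.891]
ft_force: [-2.7, 2.1, 6.5]
finger_gap: 0.218
grasp_force: 39.6
```

```bash
cat >> geo.py <<'E'
def dec(F,a):
    a=np.radians(a); r=np.array([np.cos(a),np.sin(a)]); t=np.array([-r[1],r[0]]); return "radial %.1f tang %.1f"%(r@F[:2],t@F[:2])
def here(cx=.4879,cy=-.1361):
    from cell import telemetry
    o=telemetry.get_obs(); d=o["position"][:2]-[cx,cy]; a=np.degrees(np.arctan2(d[1],d[0]))
    print("t",o["t"],"ang",a%360,"r",np.hypot(*d)*1e3,o["position"].round(4),o["ft_force"],dec(o["ft_force"],a)); return a
E
python3 - <<'E'
from geo import *
here()
for a in range(135,460,25): print(a+.5);arc(a+.5,5)
E
```

```text
t 5.2 ang 136.44187681132422 r 56.669787823028685 [ 0.45 -0.1   0.16] [-2.66  2.14  6.54] radial 3.4 tang 0.3
135.5
[-0.47 -0.02]
[-0.94 -0.01]
[-1.41  0.05]
[-1.87  0.15]
[-2.32  0.29]
160.5
[-0.44  0.18]
[-0.86  0.39]
[-1.26  0.64]
[-1.63  0.92]
[-1.98  1.24]
185.5
[-0.32  0.34]
[-0.61  0.72]
[-0.87  1.11]
[-1.09  1.53]
[-1.27  1.96]
210.5
[-0.15  0.45]
[-0.25  0.91]
[-0.32  1.37]
[-0.34  1.84]
[-0.33  2.31]
235.5
[0.06 0.47]
[0.16 0.93]
[0.29 1.38]
[0.47 1.82]
[0.68 2.24]
260.5
[0.25 0.4 ]
[0.53 0.78]
[0.85 1.13]
[1.19 1.45]
[1.56 1.74]
285.5
[0.4  0.26]
[0.81 0.48]
[1.24 0.66]
[1.69 0.81]
[2.15 0.91]
310.5
[0.47 0.07]
[0.94 0.09]
[1.41 0.07]
[1.88 0.02]
[ 2.34 -0.08]
335.5
[ 0.45 -0.14]
[ 0.89 -0.31]
[ 1.31 -0.53]
[ 1.71 -0.78]
[ 2.08 -1.06]
360.5
[ 0.35 -0.32]
[ 0.67 -0.66]
[ 0.96 -1.03]
[ 1.22 -1.43]
[ 1.44 -1.84]
385.5
[ 0.18 -0.43]
[ 0.33 -0.88]
[ 0.44 -1.34]
[ 0.5  -1.81]
[ 0.53 -2.28]
410.5
[-0.02 -0.47]
[-0.07 -0.94]
[-0.17 -1.4 ]
[-0.31 -1.85]
[-0.49 -2.29]
435.5
[-0.21 -0.42]
[-0.46 -0.82]
[-0.75 -1.2 ]
[-1.06 -1.55]
[-1.41 -1.87]
```

Emit:
servo_tool:
  commands:
    - [-1,[-0.47,-0.02,0],[0,0,0]]
    - [-1,[-0.94,-0.01,0],[0,0,0]]
    - [-1,[-1.41,0.05,0],[0,0,0]]
    - [-1,[-1.87,0.15,0],[0,0,0]]
    - [-1,[-2.32,0.29,0],[0,0,0]]

```text
t: 5.7
position: [0.4336, -0.1176, 0.1643]
orientation: [-3.139, 0.002, 0.89]
ft_force: [-3.3, 0.8, 7.5]
finger_gap: 0.212
grasp_force: 39.6
```

Emit:
servo_tool:
  commands:
    - [-1,[-0.44,0.18,0],[0,0,0]]
    - [-1,[-0.86,0.39,0],[0,0,0]]
    - [-1,[-1.26,0.64,0],[0,0,0]]
    - [-1,[-1.63,0.92,0],[0,0,0]]
    - [-1,[-1.98,1.24,0],[0,0,0]]

```text
t: 6.2
position: [0.4307, -0.1415, 0.1642]
orientation: [-3.139, 0.003, 0.89]
ft_force: [-2.5, 0.4, 6.3]
finger_gap: 0.215
grasp_force: 39.5
```

```bash
python3 -c "
from geo import *
here(); print(dec([0,0],0))"
```

```text
t 6.2 ang 185.34958739486382 r 57.418741415538676 [ 0.43 -0.14  0.16] [-2.55  0.4   6.34] radial 2.5 tang -0.6
radial 0.0 tang 0.0
```

Emit:
servo_tool:
  commands:
    - [-1,[-0.32,0.34,0],[0,0,0]]
    - [-1,[-0.61,0.72,0],[0,0,0]]
    - [-1,[-0.87,1.11,0],[0,0,0]]
    - [-1,[-1.09,1.53,0],[0,0,0]]
    - [-1,[-1.27,1.96,0],[0,0,0]]

```text
t: 6.7
position: [0.4384, -0.1641, 0.1642]
orientation: [-3.14, 0.002, 0.889]
ft_force: [-1.7, 0.1, 5.7]
finger_gap: 0.217
grasp_force: 39.3
```

Emit:
servo_tool:
  commands:
    - [-1,[-0.15,0.45,0],[0,0,0]]
    - [-1,[-0.25,0.91,0],[0,0,0]]
    - [-1,[-0.32,1.37,0],[0,0,0]]
    - [-1,[-0.34,1.84,0],[0,0,0]]
    - [-1,[-0.33,2.31,0],[0,0,0]]

```text
t: 7.2
position: [0.455, -0.1813, 0.1643]
orientation: [-3.141, 0.002, 0.889]
ft_force: [-1.2, -0.3, 4.7]
finger_gap: 0.216
grasp_force: 39.2
```

```bash
python3 -c "
from geo import *
here()"
```

```text
t 7.2 ang 233.93873238841522 r 55.911054056724566 [ 0.46 -0.18  0.16] [-1.15 -0.27  4.67] radial 0.9 tang -0.8
```

Still loose after about 185°, so I carry on.

Emit:
servo_tool:
  commands:
    - [-1,[0.06,0.47,0],[0,0,0]]
    - [-1,[0.16,0.93,0],[0,0,0]]
    - [-1,[0.29,1.38,0],[0,0,0]]
    - [-1,[0.47,1.82,0],[0,0,0]]
    - [-1,[0.68,2.24,0],[0,0,0]]

```text
t: 7.7
position: [0.4778, -0.1898, 0.1643]
orientation: [3.141, 0.0, 0.89]
ft_force: [-0.7, -0.7, 4.8]
finger_gap: 0.212
grasp_force: 39.2
```

Emit:
servo_tool:
  commands:
    - [-1,[0.25,0.4,0],[0,0,0]]
    - [-1,[0.53,0.78,0],[0,0,0]]
    - [-1,[0.85,1.13,0],[0,0,0]]
    - [-1,[1.19,1.45,0],[0,0,0]]
    - [-1,[1.56,1.74,0],[0,0,0]]

```text
t: 8.2
position: [0.5013, -0.188, 0.1642]
orientation: [3.141, -0.0, 0.89]
ft_force: [-0.5, -1.1, 4.4]
finger_gap: 0.211
grasp_force: 39.2
```

```bash
python3 -c "
from geo import *
here()"
```

```text
t 8.2 ang 284.4952412033198 r 53.55723368648088 [ 0.5  -0.19  0.16] [-0.54 -1.09  4.38] radial 0.9 tang -0.8
```

Emit:
servo_tool:
  commands:
    - [-1,[0.4,0.26,0],[0,0,0]]
    - [-1,[0.81,0.48,0],[0,0,0]]
    - [-1,[1.24,0.66,0],[0,0,0]]
    - [-1,[1.69,0.81,0],[0,0,0]]
    - [-1,[2.15,0.91,0],[0,0,0]]

```text
t: 8.7
position: [0.5176, -0.1799, 0.1638]
orientation: [-3.137, 0.008, 0.889]
ft_force: [-7.5, -7.5, 9.0]
finger_gap: 0.217
grasp_force: 39.9
```

Emit:
servo_tool:
  commands:
    - [-1,[0.47,0.07,0],[0,0,0]]
    - [-1,[0.94,0.09,0],[0,0,0]]
    - [-1,[1.41,0.07,0],[0,0,0]]
    - [-1,[1.88,0.02,0],[0,0,0]]
    - [-1,[2.34,-0.08,0],[0,0,0]]

```text
t: 9.2
position: [0.5322, -0.1641, 0.164]
orientation: [-3.141, 0.009, 0.887]
ft_force: [-4.6, -10.0, 7.5]
finger_gap: 0.216
grasp_force: 39.6
```

```bash
python3 -c "
from geo import *
here()"
```

```text
t 9.2 ang 327.74166423362453 r 52.43669483254584 [ 0.53 -0.16  0.16] [-4.64 -9.99  7.52] radial 1.4 tang -10.9
```

```bash
python3 - <<'E'
from geo import *
from scipy.optimize import least_squares
P=np.array([[.4925,-.0812],[.4684,-.0838],[.4468,-.097],[.4336,-.1176],[.4307,-.1415],[.4384,-.1641],[.455,-.1813],[.4778,-.1898],[.5013,-.188],[.5176,-.1799],[.5322,-.1641],[.5222,-.0944]])
s=least_squares(lambda v:np.hypot(*(P-v[:2]).T)-.054,[.485,-.138]);print(s.x.round(4),s.fun*1e3)
d=P-s.x; print(np.degrees(np.arctan2(d[:,1],d[:,0]))%360)
for a in range(335,640,40): print(a+.5);arc(a+.5,8)
E
```

```text
[ 0.49 -0.14] [1.05 0.57 0.48 0.6  0.7  0.63 0.6  0.54 0.71 0.82 0.98 1.55]
[ 82.27 107.82 134.66 160.59 186.04 211.26 236.55 262.31 287.23 306.36
 328.96  48.1 ]
335.5
[ 0.71 -0.24]
[ 1.39 -0.58]
[ 2.01 -1.  ]
[ 2.56 -1.51]
[ 3.04 -2.09]
375.5
[ 0.39 -0.64]
[ 0.69 -1.33]
[ 0.9  -2.06]
[ 0.99 -2.81]
[ 0.99 -3.56]
415.5
[-0.11 -0.75]
[-0.33 -1.47]
[-0.64 -2.15]
[-1.04 -2.79]
[-1.53 -3.36]
455.5
[-0.56 -0.5 ]
[-1.19 -0.91]
[-1.87 -1.24]
[-2.59 -1.47]
[-3.33 -1.59]
495.5
[-0.75 -0.02]
[-1.5   0.07]
[-2.23  0.25]
[-2.93  0.54]
[-3.58  0.93]
535.5
[-0.59  0.47]
[-1.11  1.02]
[-1.55  1.63]
[-1.89  2.3 ]
[-2.14  3.01]
575.5
[-0.15  0.74]
[-0.2   1.49]
[-0.14  2.24]
[0.03 2.98]
[0.29 3.68]
615.5
[0.36 0.66]
[0.81 1.27]
[1.34 1.8 ]
[1.93 2.26]
[2.59 2.63]
```

Emit:
servo_tool:
  commands:
    - [-1,[0.71,-0.24,0],[0,0,0]]
    - [-1,[1.39,-0.58,0],[0,0,0]]
    - [-1,[2.01,-1.0,0],[0,0,0]]
    - [-1,[2.56,-1.51,0],[0,0,0]]
    - [-1,[3.04,-2.09,0],[0,0,0]]

```text
t: 9.7
position: [0.5398, -0.128, 0.1645]
orientation: [3.134, 0.004, 0.887]
ft_force: [2.1, -10.3, 1.4]
finger_gap: 0.215
grasp_force: 39.1
```

Emit:
servo_tool:
  commands:
    - [-1,[0.39,-0.64,0],[0,0,0]]
    - [-1,[0.69,-1.33,0],[0,0,0]]
    - [-1,[0.9,-2.06,0],[0,0,0]]
    - [-1,[0.99,-2.81,0],[0,0,0]]
    - [-1,[0.99,-3.56,0],[0,0,0]]

```text
t: 10.2
position: [0.5224, -0.0957, 0.1651]
orientation: [3.13, -0.004, 0.888]
ft_force: [7.6, -8.7, -1.3]
finger_gap: 0.211
grasp_force: 39.2
```

```bash
python3 -c "
from geo import *
here(.4856,-.1361)"; sed -i 's/here(cx=.4879,cy=-.1361)/here(cx=.4852,cy=-.1361)/' geo.py
```

```text
t 10.2 ang 47.66309260955935 r 54.68499061503806 [ 0.52 -0.1   0.17] [ 7.59 -8.7  -1.33] radial -1.3 tang -11.5
```

Emit:
servo_tool:
  commands:
    - [-1,[-0.11,-0.75,0],[0,0,0]]
    - [-1,[-0.33,-1.47,0],[0,0,0]]
    - [-1,[-0.64,-2.15,0],[0,0,0]]
    - [-1,[-1.04,-2.79,0],[0,0,0]]
    - [-1,[-1.53,-3.36,0],[0,0,0]]

```text
t: 10.7
position: [0.49, -0.0826, 0.1659]
orientation: [3.128, -0.012, 0.89]
ft_force: [10.8, -1.7, -3.3]
finger_gap: 0.216
grasp_force: 39.2
```

Emit:
servo_tool:
  commands:
    - [-1,[-0.56,-0.5,0],[0,0,0]]
    - [-1,[-1.19,-0.91,0],[0,0,0]]
    - [-1,[-1.87,-1.24,0],[0,0,0]]
    - [-1,[-2.59,-1.47,0],[0,0,0]]
    - [-1,[-3.33,-1.59,0],[0,0,0]]

```text
t: 11.2
position: [0.4554, -0.0927, 0.1659]
orientation: [3.134, -0.014, 0.893]
ft_force: [6.4, 11.1, 3.9]
finger_gap: 0.211
grasp_force: 40.1
```

```bash
python3 -c "
from geo import *
here()"
```

```text
t 11.2 ang 124.47212526965279 r 52.643771147632094 [ 0.46 -0.09  0.17] [ 6.37 11.05  3.89] radial 5.5 tang -11.5
```

Emit:
servo_tool:
  commands:
    - [-1,[-0.75,-0.05,0],[0,0,0]]
    - [-1,[-1.5,0.02,0],[0,0,0]]
    - [-1,[-2.23,0.2,0],[0,0,0]]
    - [-1,[-2.93,0.49,0],[0,0,0]]
    - [-1,[-3.58,0.88,0],[0,0,0]]

```text
t: 11.7
position: [0.4314, -0.1253, 0.1642]
orientation: [-3.135, -0.004, 0.893]
ft_force: [-3.4, 11.2, 8.9]
finger_gap: 0.21
grasp_force: 41.0
```

Emit:
servo_tool:
  commands:
    - [-1,[-0.59,0.47,0],[0,0,0]]
    - [-1,[-1.11,1.02,0],[0,0,0]]
    - [-1,[-1.55,1.63,0],[0,0,0]]
    - [-1,[-1.89,2.3,0],[0,0,0]]
    - [-1,[-2.14,3.01,0],[0,0,0]]

```text
t: 12.2
position: [0.4358, -0.1625, 0.1631]
orientation: [-3.127, 0.004, 0.892]
ft_force: [-8.4, 6.9, 12.1]
finger_gap: 0.21
grasp_force: 41.5
```

```bash
python3 -c "
from geo import *
here()"
```

```text
t 12.2 ang 208.11679513030458 r 56.03762693749573 [ 0.44 -0.16  0.16] [-8.41  6.89 12.12] radial 4.2 tang -10.0
```

Driving steadily at about 10 N; on towards 297°.

Emit:
servo_tool:
  commands:
    - [-1,[-0.15,0.74,0],[0,0,0]]
    - [-1,[-0.2,1.49,0],[0,0,0]]
    - [-1,[-0.14,2.24,0],[0,0,0]]
    - [-1,[0.03,2.98,0],[0,0,0]]
    - [-1,[0.29,3.68,0],[0,0,0]]

```text
t: 12.7
position: [0.4642, -0.1872, 0.1631]
orientation: [-3.127, 0.01, 0.889]
ft_force: [-12.5, -0.1, 14.8]
finger_gap: 0.214
grasp_force: 41.9
```

Emit:
servo_tool:
  commands:
    - [-1,[0.36,0.66,0],[0,0,0]]
    - [-1,[0.81,1.27,0],[0,0,0]]
    - [-1,[1.34,1.8,0],[0,0,0]]
    - [-1,[1.93,2.26,0],[0,0,0]]
    - [-1,[1.93,2.26,0],[0,0,0]]

```text
t: 13.2
position: [0.4971, -0.1892, 0.1637]
orientation: [-3.134, 0.009, 0.888]
ft_force: [-9.0, -4.6, 11.9]
finger_gap: 0.21
grasp_force: 41.5
```

```bash
python3 -c "
from geo import *
here()
arc(647.5,2)"
```

```text
t 13.2 ang 282.6710934920163 r 54.40062158773523 [ 0.5  -0.19  0.16] [-8.98 -4.57 11.92] radial 2.5 tang -9.8
[0.16 0.1 ]
[0.32 0.2 ]
[0.49 0.29]
[0.66 0.37]
[0.83 0.45]
```

Emit:
servo_tool:
  commands:
    - [-1,[0.25,0.14,0],[0,0,0]]
    - [-1,[0.49,0.29,0],[0,0,0]]
    - [-1,[0.75,0.42,0],[0,0,0]]
    - [-1,[1.25,0.62,0],[0,0,0]]
    - [-1,[1.25,0.62,0],[0,0,0]]

```text
t: 13.7
position: [0.5101, -0.1845, 0.1638]
orientation: [-3.136, 0.009, 0.888]
ft_force: [-6.9, -5.3, 11.2]
finger_gap: 0.211
grasp_force: 41.2
```

```bash
python3 -c "
from geo import *
here()"
```

```text
t 13.7 ang 297.2139725743077 r 54.37475817429391 [ 0.51 -0.18  0.16] [-6.86 -5.32 11.24] radial 1.6 tang -8.5
```

Emit:
servo_tool:
  commands:
    - [-1,[0,0,0],[0,0,0]]
    - [-1,[0,0,0],[0,0,0]]
    - [-1,[-0.15,-0.07,-0.1],[0,0,0]]
    - [-1,[-0.3,-0.14,-0.2],[0,0,0]]
    - [-1,[-0.45,-0.2,-0.2],[0,0,0]]

```text
t: 14.2
position: [0.5069, -0.1848, 0.165]
orientation: [-3.137, 0.005, 0.889]
ft_force: [-3.6, -2.1, 1.5]
finger_gap: 0.209
grasp_force: 40.1
```

```bash
python3 -c "
from geo import *
here()"
```

```text
t 14.2 ang 293.99966281627457 r 53.311310250390044 [ 0.51 -0.18  0.17] [-3.56 -2.15  1.54] radial 0.5 tang -4.1
```

Emit:
servo_tool:
  commands:
    - [-0.5,[0,0,0],[0,0,0]]
    - [-0.2,[0,0,0],[0,0,0]]
    - [0.2,[0,0,0],[0,0,0]]
    - [0.2,[0,0,0],[0,0,0]]
    - [0.2,[0,0,0],[0,0,0]]

```text
t: 14.7
position: [0.5114, -0.1832, 0.1664]
orientation: [3.141, -0.001, 0.891]
ft_force: [0.3, 0.5, 0.1]
finger_gap: 0.602
grasp_force: 0.0
```

Emit:
servo_tool:
  commands:
    - [0.2,[0,0,-2],[0,0,0]]
    - [0.2,[0,0,-5],[0,0,0]]
    - [0.2,[0,0,-9],[0,0,0]]
    - [-1,[0,0,-12],[0,0,0]]
    - [-1,[0,0,-12],[0,0,0]]

```text
t: 15.2
position: [0.5144, -0.1841, 0.2912]
orientation: [3.132, -0.004, 0.89]
ft_force: [0.4, 0.0, -0.2]
finger_gap: 0.268
grasp_force: 0.0
```

```bash
python3 - <<'E'
from geo import *; from cell import telemetry,camera
import cv2
here(); o=telemetry.get_obs(); print(o["orientation"],o["q"])
a=camera("scene")[0][110:230,225:365,::-1];b=camera("top")[0][140:230,295:415,::-1]
f=lambda i:cv2.convertScaleAbs(cv2.resize(i,(400,340),interpolation=2),alpha=1.7)
cv2.imwrite("pics/c4.png",np.hstack([f(a),f(b)]))
print(tool(np.array([.435,.0135,.20])-o["position"],o["orientation"][2]))
E
```

```text
t 15.2 ang 301.2751804713196 r 56.17787277465628 [ 0.51 -0.18  0.29] [ 0.39  0.04 -0.25] radial 0.2 tang 0.3
[ 3.13 -0.    0.89] [ 0.56  0.28 -0.38  1.91  0.12  0.97 -0.55]
[ 10.36 -18.6    9.12]
```

View pics/c4.png

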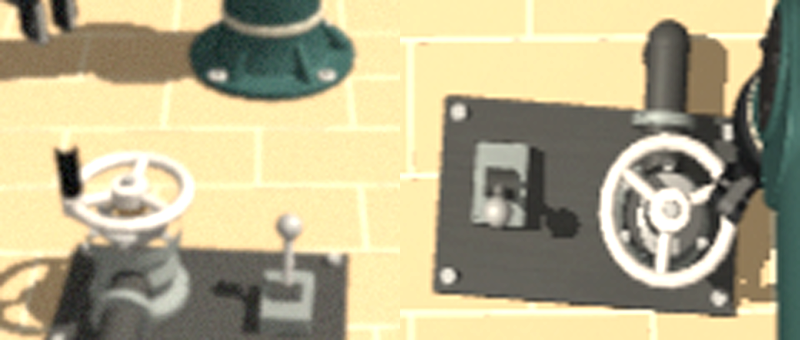

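Emit:
servo_tool:
  commands:
    - [-1,[3,-4,0],[0,0,0.15]]
    - [-1,[6,-8,0],[0,0,0.3]]
    - [-1,[8,-12,0],[0,0,0.45]]
    - [-1,[10,-16,0],[0,0,0.6]]
    - [-1,[11.1,-18.6,0],[0,0,0.75]]

```text
t: 15.8
position: [0.4333, 0.0224, 0.2847]
orientation: [-3.141, 0.003, 0.153]
ft_force: [0.6, 1.3, 0.9]
finger_gap: 0.0
grasp_force: 0.0
```

Emit:
servo_tool:
  commands:
    - [-1,[0,0,0],[0,0,0.15]]
    - [-1,[0,0,0],[0,0,0.22]]
    - [-1,[0,0,0],[0,0,0.22]]
    - [-1,[0,0,0],[0,0,0.22]]
    - [-1,[0,0,0],[0,0,0.22]]

```text
t: 16.3
position: [0.4355, 0.0194, 0.2856]
orientation: [3.142, 0.001, -0.064]
ft_force: [1.2, 0.1, -0.2]
finger_gap: -0.001
grasp_force: 0.0
```

```bash
python3 - <<'E'
from geo import *; from cell import telemetry
o=telemetry.get_obs(); print(o["position"].round(4),o["orientation"],o["q"],o["ft_force"])
print(tool(np.array([.44,.017,.08])-o["position"],o["orientation"][2]))
E
```

```text
[0.44 0.02 0.29] [ 3.14  0.   -0.06] [ 0.19  0.12 -0.37  2.11  0.06  0.91 -1.85] [ 1.17  0.06 -0.16]
[ 0.46  0.21 20.56]
```

Emit:
servo_tool:
  commands:
    - [-1,[0.4,0.2,4.5],[0,0,0]]
    - [-1,[0.4,0.2,9],[0,0,0]]
    - [-1,[0.4,0.2,13.5],[0,0,0]]
    - [-1,[0.4,0.2,17.5],[0,0,0]]
    - [-1,[0.4,0.2,20.5],[0,0,0]]

```text
t: 16.8
position: [0.4388, 0.017, 0.0789]
orientation: [-3.141, 0.002, -0.065]
ft_force: [0.2, -1.1, -0.3]
finger_gap: 0.001
grasp_force: 0.0
```

Emit:
servo_tool:
  commands:
    - [-1,[0.8,0,0],[0,0,0]]
    - [-1,[1.6,0,0],[0,0,0]]
    - [-1,[2.4,0,0],[0,0,0]]
    - [-1,[3.2,0,0],[0,0,0]]
    - [-1,[4,0,0],[0,0,0]]

```text
t: 17.3
position: [0.4818, 0.0146, 0.0826]
orientation: [-3.141, -0.003, -0.065]
ft_force: [-0.7, -0.4, 0.5]
finger_gap: -0.002
grasp_force: 0.0
```

```bash
python3 - <<'E'
from geo import *; from cell import telemetry,camera
import cv2
o=telemetry.get_obs(); print(o["position"].round(4),o["orientation"],o["q"],o["ft_force"])
a=camera("scene")[0][110:230,225:365,::-1]
f=lambda i:cv2.convertScaleAbs(cv2.resize(i,(560,480),interpolation=2),alpha=1.7)
cv2.imwrite("pics/c5.png",f(a))
E
```

```text
[0.48 0.01 0.08] [-3.14 -0.   -0.07] [ 0.08  0.49 -0.27  2.23  0.29  0.45 -2.05] [-0.66 -0.43  0.46]
```

View pics/c5.png

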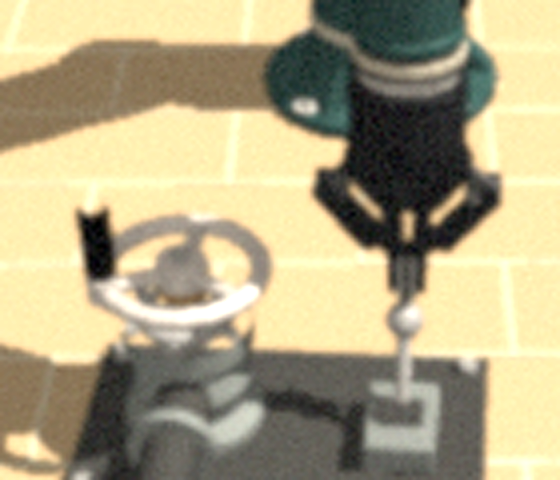

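Crop of the scene view: fingers (407,270) sit right behind the ball (405,320) and the wheel is untouched. I push on.

Emit:
servo_tool:
  commands:
    - [-1,[0.7,0,0],[0,0,0]]
    - [-1,[1.4,0,0],[0,0,0]]
    - [-1,[2.1,0,0],[0,0,0]]
    - [-1,[2.8,0,0],[0,0,0]]
    - [-1,[3.5,0,0],[0,0,0]]

```text
t: 17.85
position: [0.5151, 0.0125, 0.0811]
orientation: [3.142, 0.0, -0.065]
ft_force: [0.4, -0.8, 0.4]
finger_gap: -0.001
grasp_force: 0.0
```

Emit:
servo_tool:
  commands:
    - [-1,[0.3,0,0],[0,0,0]]
    - [-1,[0.6,0,0],[0,0,0]]
    - [-1,[0.9,0,0],[0,0,0]]
    - [-1,[1.0,0,0],[0,0,0]]
    - [-1,[1.0,0,0],[0,0,0]]

```text
t: 18.35
position: [0.5245, 0.0119, 0.0812]
orientation: [3.142, 0.0, -0.065]
ft_force: [0.8, 0.8, 0.5]
finger_gap: -0.001
grasp_force: 0.0
```

Emit:
servo_tool:
  commands:
    - [-1,[0.3,0,0],[0,0,0]]
    - [-1,[0.5,0,0],[0,0,0]]
    - [-1,[0.5,0,0],[0,0,0]]
    - [-1,[0.5,0,0],[0,0,0]]
    - [-1,[0.5,0,0],[0,0,0]]

```text
t: 18.85
position: [0.5294, 0.0115, 0.0812]
orientation: [3.142, 0.0, -0.065]
ft_force: [-0.6, 0.7, 0.2]
finger_gap: -0.001
grasp_force: 0.0
```

```bash
python3 - <<'E'
from geo import *; from cell import telemetry,camera
import cv2
o=telemetry.get_obs(); print(o["position"].round(4),o["ft_force"])
a=camera("scene")[0][110:230,225:365,::-1]
f=lambda i:cv2.convertScaleAbs(cv2.resize(i,(560,480),interpolation=2),alpha=1.7)
cv2.imwrite("pics/c6.png",f(a))
E
```

```text
[0.53 0.01 0.08] [-0.63  0.73  0.17]
```

View pics/c6.png

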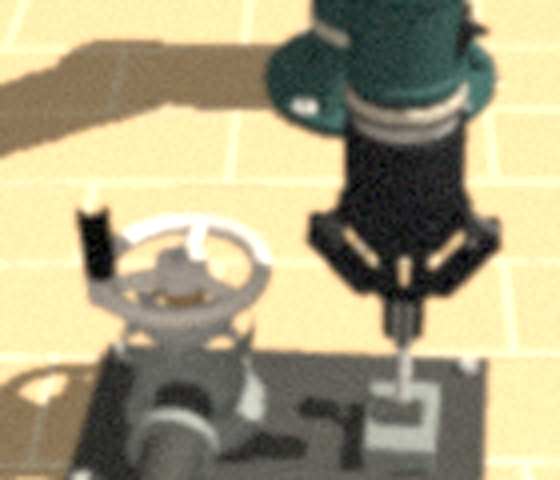

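```bash
python3 - <<'E'
from geo import *
import cv2
def pj(n,X):
    c=C[n]; v=c["K"] if "K" in c else c["intrinsics"]; p=v@(c["R"]@np.array(X)+c["t"]); return p[:2]/p[2]
for X in([.5294,.0115,.0812],[.4818,.0146,.0826],[.4855,.0135,.095],[.5505,.009,.095],[.5175,.01,.037]): print(X,(pj("scene",X)-[225,110])*4,pj("top",X))
from cell import camera
p,d=camera("scene"); q,e=camera("top")
print(d[188:204,318:332:2])
f=lambda i:cv2.convertScaleAbs(cv2.resize(i[:,:,::-1],None,fx=7,fy=7,interpolation=2),alpha=1.7)
cv2.imwrite("pics/c7.png",np.hstack([f(p[170:230,295:350]),f(q[165:225,300:355])]))
E
```

```text
[0.5294, 0.0115, 0.0812] [399.09 378.34] [323.96 182.2 ]
[0.4818, 0.0146, 0.0826] [402.35 332.01] [323.06 197.66]
[0.4855, 0.0135, 0.095] [400.97 321.54] [323.37 196.16]
[0.5505, 0.009, 0.095] [395.96 383.57] [324.69 174.82]
[0.5175, 0.01, 0.037] [396.34 414.98] [324.59 187.36]
[[1.28 1.28 1.05 1.05 1.05 1.05 1.05]
 [1.28 1.28 1.05 1.05 1.05 1.05 1.06]
 [1.28 1.28 1.06 1.05 1.05 1.05 1.06]
 [1.27 1.27 1.06 1.05 1.05 1.06 1.06]
 [1.26 1.27 1.06 1.05 1.06 1.06 1.06]
 [1.26 1.27 1.06 1.06 1.06 1.06 1.06]
 [1.26 1.26 1.07 1.06 1.06 1.06 1.06]
 [1.25 1.26 1.25 1.06 1.06 1.06 1.26]
 [1.25 1.25 1.25 1.06 1.06 1.07 1.25]
 [1.25 1.25 1.25 1.12 1.12 1.25 1.25]
 [1.24 1.24 1.24 1.12 1.12 1.25 1.25]
 [1.22 1.22 1.22 1.13 1.12 1.22 1.22]
 [1.22 1.22 1.22 1.12 1.12 1.22 1.22]
 [1.22 1.21 1.21 1.13 1.12 1.22 1.21]
 [1.21 1.21 1.21 1.13 1.12 1.21 1.21]
 [1.21 1.21 1.2  1.13 1.12 1.21 1.2 ]]
```

View pics/c7.png

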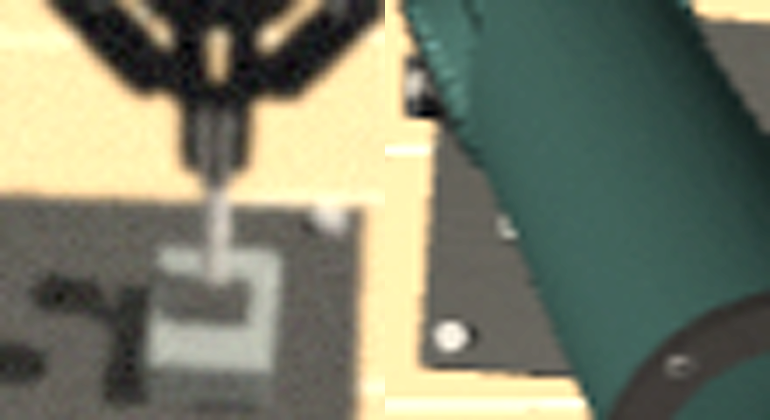

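The lever hasn't moved: the rod still leans back and the ball is hidden behind the fingertips (c7, 215,165). The tips look higher than expected, so I'll check with the depth image.

```bash
python3 - <<'E'
from geo import *
from cell import camera,telemetry
np.set_printoptions(precision=4,suppress=True)
p,d=camera("scene");c=C["scene"]
def w(u,v): return c["R"].T@(np.linalg.solve(c["intrinsics"],[u,v,1])*d[v,u]-c["t"])
for v in range(180,212,2): print(v,w(325,v),w(326,v),p[v,325])
d0=np.load("pics/scene0d.npy"); d=d0
print("ball start",[w(326,v) for v in (187,189,191,193,197)])
print(telemetry.get_obs())
E
```

```text
180 [0.5217 0.0119 0.159 ] [0.3157 0.0196 0.0007] [92 79 59]
182 [0.532  0.0117 0.1605] [0.5226 0.0145 0.1531] [24 23 15]
184 [0.5332 0.0117 0.1548] [0.5299 0.0143 0.1522] [24 29 22]
186 [0.5374 0.0116 0.1516] [0.5415 0.0141 0.1548] [43 39 37]
188 [0.5395 0.0116 0.1466] [0.5418 0.0141 0.1485] [47 45 44]
190 [0.5398 0.0116 0.1403] [0.5396 0.0142 0.1401] [51 48 45]
192 [0.539  0.0117 0.1329] [0.5395 0.0143 0.1333] [50 49 44]
194 [0.5404 0.0117 0.1274] [0.5394 0.0143 0.1265] [48 44 44]
196 [0.5403 0.0117 0.1205] [0.5415 0.0143 0.1215] [69 64 59]
198 [0.497  0.0127 0.0772] [0.4993 0.0154 0.0791] [104  99  93]
200 [0.5032 0.0126 0.0752] [0.5003 0.0154 0.0727] [103  98  93]
202 [0.5039 0.0126 0.0685] [0.5058 0.0154 0.0701] [104 100  95]
204 [0.5074 0.0126 0.0643] [0.5066 0.0154 0.0635] [102  99  90]
206 [0.5097 0.0126 0.0589] [0.5099 0.0154 0.059 ] [108 106 100]
208 [0.5149 0.0125 0.0561] [0.5106 0.0154 0.0523] [106 103  97]
210 [0.5137 0.0126 0.0476] [0.5125 0.0154 0.0465] [87 84 79]
ball start [array([0.4878, 0.0155, 0.1088]), array([0.4988, 0.0152, 0.1106]), array([0.4967, 0.0153, 0.1019]), array([0.4996, 0.0153, 0.0972]), array([0.496 , 0.0155, 0.08  ])]
{'t': 19.05, 'q': array([ 0.0943,  0.5337, -0.271 ,  2.1255,  0.28  ,  0.5154, -2.021 ]), 'qvel': array([ 0.0003, -0.0002, -0.0012, -0.0002,  0.0002,  0.0011, -0.0008]), 'joint_torque': array([ -0.0004, -43.1283,  -2.0653, -11.6257,   0.0054,   0.0016,
        -0.    ]), 'position': array([0.5295, 0.0115, 0.0812]), 'orientation': array([ 3.1416,  0.0001, -0.0646]), 'ft_force': array([-0.3979, -0.2661, -0.4062]), 'moment': array([ 0.0412,  0.0091, -0.0003]), 'grasp_force': 0.0, 'finger_gap': -0.003966136233027729}
```

```bash
python3 - <<'E'
from geo import *
def pj(n,X):
    c=C[n]; p=c["intrinsics"]@(c["R"]@np.array(X)+c["t"]); return p[:2]/p[2]
s=np.array([400/140,340/120])
print("c4",[(pj("scene",[.5144,-.1841,z])-[225,110])*s for z in(.2912,.33)])
print("c5",[(pj("scene",[.4818,.0146,z])-[225,110])*4 for z in(.0826,.12)])
print("c3",[(pj("scene",[.5222,-.0944,z])-[225,110])*s for z in(.164,.20)])
print("s0",pj("scene",[.172,-.704,.197]))
E
```

```text
c4 [array([52.8 , 70.69]), array([47.03, 30.07])]
c5 [array([402.35, 332.01]), array([402.68, 289.68])]
c3 [array([168.22, 195.12]), array([165.83, 163.03])]
s0 [ 97.86 105.  ]
```

The tips really sit about 37 mm above the reported TCP, so the fingers passed over the ball. I'll rise, go back and come in 3.2 cm lower; that still clears the block top at 37 mm.

Emit:
servo_tool:
  commands:
    - [-1,[0,0,-3],[0,0,0]]
    - [-1,[-3.5,0,-4],[0,0,0]]
    - [-1,[-7,0,-4],[0,0,0]]
    - [-1,[-9.3,0,-3],[0,0,0]]
    - [-1,[-9.3,0,-3],[0,0,0]]

```text
t: 19.55
position: [0.4311, 0.0169, 0.1104]
orientation: [3.139, 0.006, -0.063]
ft_force: [-0.6, 0.0, -0.5]
finger_gap: -0.002
grasp_force: 0.0
```

Emit:
servo_tool:
  commands:
    - [-1,[0,0,2],[0,0,0]]
    - [-1,[0,0,4],[0,0,0]]
    - [-1,[0,0,6.2],[0,0,0]]
    - [-1,[0,0,6.2],[0,0,0]]
    - [-1,[0,0,6.2],[0,0,0]]

```text
t: 20.05
position: [0.4375, 0.0177, 0.0492]
orientation: [3.142, 0.0, -0.064]
ft_force: [0.5, -0.4, 0.4]
finger_gap: 0.002
grasp_force: 0.0
```

Emit:
servo_tool:
  commands:
    - [-1,[0.8,0,0],[0,0,0]]
    - [-1,[1.6,0,0],[0,0,0]]
    - [-1,[2.4,0,0],[0,0,0]]
    - [-1,[3.2,0,0],[0,0,0]]
    - [-1,[4,0,0],[0,0,0]]

```text
t: 20.55
position: [0.4767, 0.0147, 0.0494]
orientation: [3.141, 0.001, -0.065]
ft_force: [-1.6, -0.1, 1.6]
finger_gap: -0.002
grasp_force: 0.8
```

Emit:
servo_tool:
  commands:
    - [-1,[0.7,0,0],[0,0,0]]
    - [-1,[1.4,0,0],[0,0,0]]
    - [-1,[2.1,0,0],[0,0,0]]
    - [-1,[2.8,0,0],[0,0,0]]
    - [-1,[3.5,0,0],[0,0,0]]

```text
t: 21.05
position: [0.5121, 0.0126, 0.0491]
orientation: [3.141, 0.0, -0.065]
ft_force: [-0.7, -0.3, 0.2]
finger_gap: -0.001
grasp_force: 0.5
```

Emit:
servo_tool:
  commands:
    - [-1,[0.3,0,0],[0,0,0]]
    - [-1,[0.6,0,0],[0,0,0]]
    - [-1,[0.9,0,0],[0,0,0]]
    - [-1,[0.9,0,0],[0,0,0]]
    - [-1,[0.9,0,0],[0,0,0]]

```text
t: 21.55
position: [0.5211, 0.0123, 0.0493]
orientation: [-3.141, -0.001, -0.064]
ft_force: [-0.6, 0.2, -0.1]
finger_gap: -0.003
grasp_force: 0.0
```

Emit:
servo_tool:
  commands:
    - [-1,[0.3,0,0],[0,0,0]]
    - [-1,[0.6,0,0],[0,0,0]]
    - [-1,[0.9,0,0],[0,0,0]]
    - [-1,[0.9,0,0],[0,0,0]]
    - [-1,[0.9,0,0],[0,0,0]]

```text
t: 22.05
position: [0.5252, 0.0115, 0.0487]
orientation: [3.14, 0.008, -0.064]
ft_force: [-6.1, 1.3, 3.8]
finger_gap: 0.0
grasp_force: 3.4
```

```bash
python3 - <<'E'
from geo import *
from cell import camera,telemetry
import cv2
np.set_printoptions(precision=4,suppress=True)
p,d=camera("scene");c=C["scene"]
def w(u,v): return c["R"].T@(np.linalg.solve(c["intrinsics"],[u,v,1])*d[v,u]-c["t"])
for v in range(186,222,2): print(v,w(325,v),p[v,325])
cv2.imwrite("pics/c8.png",cv2.convertScaleAbs(cv2.resize(p[110:230,225:365,::-1],(560,480),interpolation=2),alpha=1.7))
E
```

```text
186 [0.3461 0.0158 0.0001] [118 101  75]
188 [0.5161 0.0121 0.1279] [106  89  68]
190 [0.5232 0.012  0.1268] [46 37 30]
192 [0.5302 0.0119 0.1258] [11 14 15]
194 [0.5345 0.0118 0.1225] [33 29 29]
196 [0.5347 0.0118 0.1158] [47 46 43]
198 [0.5384 0.0118 0.112 ] [48 47 44]
200 [0.5341 0.0119 0.1014] [97 92 88]
202 [0.5489 0.0116 0.1071] [153 148 139]
204 [0.5556 0.0115 0.106 ] [155 151 141]
206 [0.5596 0.0115 0.1026] [125 120 114]
208 [0.5617 0.0115 0.0974] [92 89 84]
210 [0.559  0.0116 0.088 ] [65 63 58]
212 [0.5343 0.0121 0.0587] [61 58 55]
214 [0.5247 0.0124 0.0426] [56 56 51]
216 [0.5271 0.0124 0.0373] [78 77 74]
218 [0.5355 0.0122 0.0375] [109 110 103]
220 [0.5437 0.0121 0.0377] [109 112 102]
```

View pics/c8.png

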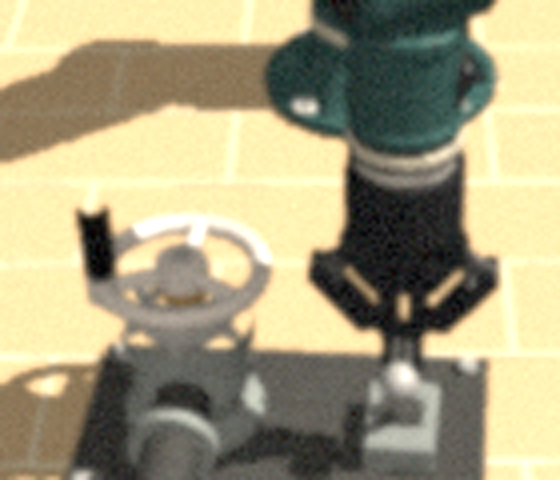

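The ball is now on the far side (403,378 in the crop; x≈0.55 m), and the fingers meet 6 N at the end stop. I retreat clear.

Emit:
servo_tool:
  commands:
    - [-1,[-2,0,0],[0,0,0]]
    - [-1,[-4,0,0],[0,0,0]]
    - [-1,[-4,0,-4],[0,0,0]]
    - [-1,[-4,0,-8],[0,0,0]]
    - [-1,[-4,0,-12],[0,0,0]]

```text
t: 22.6
position: [0.4902, 0.0142, 0.1707]
orientation: [-3.141, -0.001, -0.064]
ft_force: [1.2, -0.2, -0.1]
finger_gap: -0.003
grasp_force: 0.0
```

Emit:
servo_tool:
  commands:
    - [-1,[0,0,-4],[0,0,0]]
    - [-1,[0,0,-4],[0,0,0]]
    - [-1,[0,0,-4],[0,0,0]]
    - [-1,[0,0,-4],[0,0,0]]
    - [-1,[0,0,-4],[0,0,0]]

```text
t: 23.1
position: [0.4886, 0.0139, 0.2078]
orientation: [3.141, 0.003, -0.064]
ft_force: [-0.8, -0.4, -0.6]
finger_gap: -0.001
grasp_force: 0.0
```

```bash
python3 - <<'E'
from geo import *
from cell import camera,order
p,d=camera("scene");c=C["scene"]
np.set_printoptions(precision=4,suppress=True)
for v in range(200,210,2): print(c["R"].T@(np.linalg.solve(c["intrinsics"],[325,v,1])*d[v,325]-c["t"]))
print(order.hand_in())
E
```

```text
[0.4304 0.0142 0.0133]
[0.5506 0.0116 0.1086]
[0.5569 0.0115 0.1071]
[0.5566 0.0115 0.1   ]
[0.5584 0.0115 0.0946]
the job is handed in; nothing more can be done
None
```

I turned the valve an estimated one full turn past the bite (±10°, against the 30° allowed), let go of the wheel, swung the locking lever to its end stop, and handed the job in at about 23 s; no verdict came back.

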